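# Seat a brass casting in the leaf jig and clamp it

## Task

Load the brass casting into the drill jig: set its flange into the nest and press it down, gently but firmly, until you feel it sit fully home on the rests, with the leaf still open. Only then swing the hinged leaf over it by its black knob and push it shut until the catches hold it. Do not force the casting, do not bring the leaf down on a casting that stands proud, and leave the other tools where they lie.

Things in the scene. Friction and masses are not known exactly. Their poses are not given: they have to be found in the camera images.
- casting: The work: brass bracket foot, cored out, about 0.3 kg. Flange 76 (its x) x 44 (y) x 20 mm, lower edges bevelled 2 mm in over 4 mm; a square 20 x 20 mm post stands in the middle, up to 62 mm above the underside, with a 26 x 26 mm collar up to 24 mm. Same after a half turn. Origin: centre of the underside, z up. At the start it stands on the bench left of the vise.
- casting_top (a point): Centre of the top of the casting's post, 62 mm above its underside. Fully home, it is 72 mm above the centre of the jack screw's head (rest_c0), which lies 10 mm below the tops of the two rest bars (rest); these give about 0.5 mm under 16 N.
- jig: Drill jig with a hinged clamping leaf, fixed to the bench right of the vise: grey base 160 x 116 x 12 mm with a steel nest block 104 (x) x 70 (y) mm up to 52 mm above the bench. The leaf's hinge is at +x, its knob comes down at -x. Grey cheeks with the ball catches rise to 73 mm at x = -44, y = +-40 to +-52 mm. Origin: centre of the base's underside, on the bench.
- nest_rim (a point): Centre of the nest's pocket, level with its rim, 52 mm above the bench. Pocket 78 (jig x) x 46 (jig y) mm, 1 mm clearance round the flange. The casting must bear on two white nylon rest bars inside, on a jack screw set anew for each batch: 20 to 32 mm below the rim, not reported. Feel for the firm stop; 15 to 20 N is a sound press, over 32 N on the rests is too much.
- plungers (a point): Midway between the noses of two sprung balls in the pocket's +y wall, 14 mm below the rim, 4 mm proud of the wall. They push the flange to the far wall (-y); their grip alone can hold the casting up at any height. Sliding it down past them takes roughly 2 to 12 N of push beyond its weight, so a light resistance is not yet the bottom.
- leaf (a joint): Angle of the leaf in rad: 0 shut flat over the nest, about 1.6 standing open, limit 1.85. Stiff hinge, stays where left (about 2 to 4 N at the knob). The last 0.13 rad pass two ball catches (up to about 15 N down at the knob); push on to the stop at 0, where they hold it. Aluminium plate 8 mm thick, 70 mm wide, with a window for the post and two sprung pads (2 to 3 N each) for the flange.
- leaf_hinge (a point): Middle of the leaf's hinge axis, 58 mm above the bench, 64 mm behind (+x of the jig) the nest's centre; the axis runs along the jig's y.
- leaf_knob (a point): Centre of the black ball knob, 24 mm in diameter, on a 9 mm rod at the leaf's free end, 152 mm from the hinge axis. Pinched along the jig's y, the ball can turn between the fingers as the leaf swings. With the leaf shut it is 58 mm above the bench, 88 mm in front (-x of the jig) of the nest's centre.
- dapping_block: Bystander: brass block 50 x 50 x 50 mm with cups in its top, on the bench; origin under its centre. Not to be disturbed.
- pliers_black: Bystander: pliers with black grips, 161 x 56 x 12 mm, lying on the bench. Not to be disturbed.
- chasing_hammer: Bystander: hammer with a wooden handle, 185 x 67 x 30 mm, lying on the bench. Not to be disturbed.
There are look-alikes about, which are no part of the job. Several things look just like the casting: the one meant starts farthest to the robot's right.

How it is judged:
On the way, in this order (a step that is already met when the one before it is completed fails the run):
1. the casting bears on the rests at the bottom of the nest while the leaf still stands open (distance between casting_top and rest_c0 below 0.0735 m and x of casting in the frame of jig between -0.004 and 0.004 m and y of casting in the frame of jig between -0.004 and 0.004 m and angle between casting's own z axis and vertical below 0.05 rad and angle between the x axis of casting and the x axis of jig, either way round below 0.08 rad and value of joint leaf above 0.8 rad), for 0.3 s.
2. the leaf is shut and caught, with the casting fully down (distance between casting_top and rest_c0 below 0.0735 m and x of casting in the frame of jig between -0.004 and 0.004 m and y of casting in the frame of jig between -0.004 and 0.004 m and angle between casting's own z axis and vertical below 0.05 rad and angle between the x axis of casting and the x axis of jig, either way round below 0.08 rad and value of joint leaf below 0.03 rad), for 0.3 s.
At the end, for the whole second after the job is handed in: The casting lies in the nest bearing on the rests (within 1.5 mm of them, upright within 0.05 rad, its long side along the nest), the leaf is shut in its catches (below 0.03 rad), and all is released and at rest (all of step 2 and linear speed of casting below 0.02 m/s and contact force between the fingers and casting below 0.1 N and contact force between the fingers and jig below 0.1 N); the robot touches nothing.
It fails at once if the casting was forced: more than 32 N on the rests or 40 N on the jig (contact force between casting and jig above 40 N or contact force between casting and rest above 32 N).
It fails at once if the leaf came down on a casting that stood more than 2 mm proud of its rests (contact force between casting and leaf above 0.5 N and distance between casting_top and rest_c0 above 0.074 m).
It fails at once if the dapping block was moved more than 25 mm (distance of dapping_block from where it was at the start of the episode above 0.025 m).
It fails at once if the pliers black was moved more than 25 mm (distance of pliers_black from where it was at the start of the episode above 0.025 m).
It fails at once if the chasing hammer was moved more than 25 mm (distance of chasing_hammer from where it was at the start of the episode above 0.025 m).
It also fails if it takes over 64 s, if anything falls off the work surface, if the arm or the gripper's body presses on something with over 40 N, if the wrist force passes 120 N, or if a joint passes its speed limit or range.

## Robot

A 7-joint arm with a two-finger parallel gripper is mounted at the origin on a cart in front of the work surface, level with it; the furniture and walls round the work are solid. World frame = base frame: x ahead of the robot, y to its left, z up, the work surface at z = 0. Lengths are in m, angles in rad, forces in N, time in s.
With the tool pointing down it reaches from about 0.4 to 0.875 m from the base axis. Payload 19.3 kg.
Tool frame: the origin (TCP) lies on the mounting face of the last link; the fingertips stand 173 mm ahead of it and the grasp point (between the pads) lies 155 mm ahead of it; z points along the fingers, y is the line along which they close (so a half turn about z gives the same grasp; the last joint's range is limited). The gripper opens to 85 mm and grips with 20 to 120 N. Pads are 22 mm wide; open, the fingers measure 114 mm over their backs; the gripper's body (76 mm by 85 mm) begins 54 mm behind the grasp point. The pads swing forward as they close: fully open they stand 13 mm farther back than shut.
Start: joints at [1.152, 0.521, -0.036, 1.599, 0.021, 1.021, -0.113], TCP at [0.214, -0.587, 0.405] pointing down, gripper open.
Joint ranges: [-2.91, 2.91], [-0.3, 2.13], [-1.5, 1.42], [0.17, 2.43], [-1.26, 4.41], [0.16, 1.93], [-2.52, 2.52]. Speed limits (rad/s): [1.89, 1.89, 2.39, 2.39, 3.01, 3.01, 3.01].

## Interface

Orientations are given as [roll, pitch, yaw] about the fixed x, y, z axes, in that order (R = Rz(yaw) Ry(pitch) Rx(roll)).
In Python, from workcell import bot, vision gives the robot as it stands.
- The arm moves only by the shell command python3 -m creep 'ROWS' [FORCE]. ROWS is JSON, a list that holds one entry, the list of rows, each a list of 7 numbers: the opening, from -1 (shut) to 1 (fully open), then the shift along the tool's x, y, z in cm, then the turn, a rotation vector about the tool's x, y, z in rad. In form: [[[grip, tx, ty, tz, rx, ry, rz], ...]]. A call has 1 to 12 rows; each row shifts and turns the commanded pose from where the row before left it, along the tool's axes as they then stand; what a row does not reach is not made up. A row lasts 1/8 s, in which the tool goes at most 62.5 mm and 10.7 degrees, less where a joint would pass 70% of its speed; a pose out of reach is approached as far as the arm can. A call with a gripper value outside its range is refused whole. The fingers move at their own pace and stop on an object; FORCE is the grip in N (left out, the last holds). Time passes only in rows, so rows that do not move let the fingers close. It gives the time, the measured TCP pose, the force, the opening and the grip force at its end, in the units of the state.
- bot.observe(): the state, without advancing time (a new reading comes with each control period).
- vision.grab_frame(name): name is "scene" or "top" or "wrist"; returns a dict with "image" (420x560x3 uint8, blue, green, red), "depth" (420x560 float32, m along the optical axis (not along the pixel's ray), 0 where there is no reading), "fovy" (degrees; the focal length in pixels is half the picture's height over the tangent of half this angle, whatever the lens; pixels are square), "cx", "cy" (the principal point, pixels), "cam_to_world" (4x4, takes a point from camera to world coordinates); the wrist camera has in their place "tool_from_camera" (4x4, takes a point from camera to tool coordinates, whose origin is the TCP and whose axes are the flange's). Camera axes: x right, y down, z forward; pixel columns grow to the right and rows downward; lengths in m; the calibration is good to about 2 mm. A picture is of the moment at which its call begins: read the wrist's pose just before it.
- bot.job_done(): hands the job in; it is judged then, once.
The state is a dict: "clock": time; "qpos": joint angles; "qd": joint speeds; "joint_efforts": joint torques, N m; "position": TCP position; "tool_rot": TCP orientation; "force": force on the tool from outside, world axes, zero at the start; "moment": the same for the moment, N m; "grip_width": finger opening in m; "finger_force": force on a finger pad.
Only numpy, scipy, OpenCV 4.12 (cv2) and the standard library are available. Lean on these libraries where they do the work, as an engineer would, in place of code of your own. Each camera call takes 0.05 s, during which the arm holds its last target. There are 200 camera calls.

## Working session

There is one attempt and no reset: what is moved stays moved. The work goes in short steps, Python scripts to look and compute and a shell command to move; the robot and the scene stay as the last step left them, time stands still between calls to the robot, and variables do not carry over. Pictures are saved under pics/ and viewed, at most 10 in all, crops included, and the job is handed in when it is done.

```bash
mkdir -p pics; ls; python3 - <<'E'
from workcell import bot, vision
import cv2,numpy as np
s=bot.observe()
for k in s: print(k,np.round(s[k],3))
ims=[]
for n in ("scene","top"):
    f=vision.grab_frame(n); np.savez(f'/tmp/{n}.npz',**f)
    print(n,f['fovy'],f['cx'],f['cy'],np.round(f['cam_to_world'],3).tolist())
    cv2.imwrite(f'pics/{n}0.png',f['image'])
E
```

```text
pics
clock 0.0
qpos [ 1.152  0.522 -0.036  1.6    0.021  1.021 -0.113]
qd [-0.001  0.     0.001  0.     0.    -0.002 -0.001]
joint_efforts [ 4.0000e-03 -9.2708e+01  1.9810e+00 -3.6992e+01  1.8000e-02  8.0000e-03
 -0.0000e+00]
position [ 0.214 -0.587  0.404]
tool_rot [-3.141  0.     0.349]
force [0.166 0.242 0.143]
moment [-0.    -0.003  0.027]
finger_force 0.0
grip_width 0.085
scene 53.4926852475841 281.0797427135774 209.90315724905815 [[-0.799, -0.443, 0.407, 0.144], [-0.601, 0.603, -0.525, 0.609], [-0.012, -0.664, -0.748, 0.745], [0.0, 0.0, 0.0, 1.0]]
top 48.15433281280039 277.1514703634148 207.12985009274365 [[0.005, -0.998, 0.062, 0.415], [-1.0, -0.005, -0.004, 0.123], [0.004, -0.062, -0.998, 1.202], [0.0, 0.0, 0.0, 1.0]]
```

View pics/scene0.png

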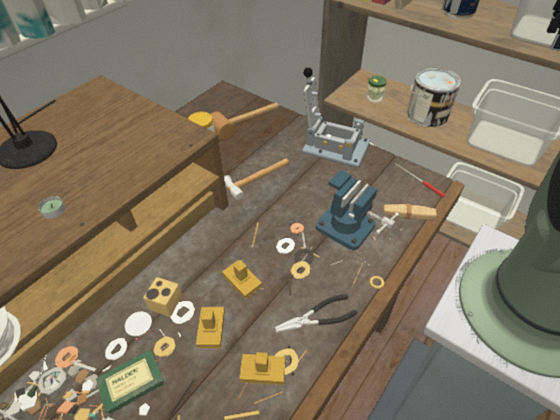

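View pics/top0.png

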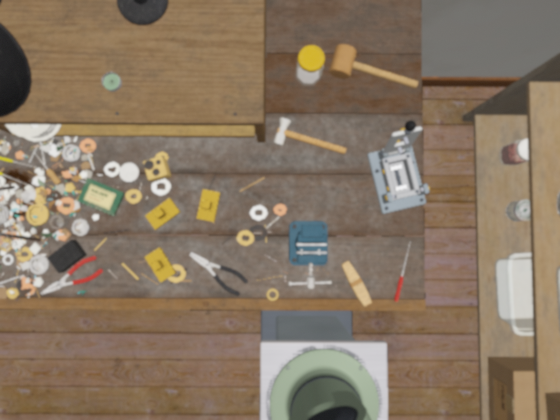

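The pictures show three castings; the rightmost is at top (208,205), scene (241,277). The jig is at top (400,180), scene (337,140), its leaf standing open towards +x with the black knob at top (410,127), scene (308,72).

```bash
cat > h.py <<'E'
import numpy as np, cv2
from workcell import bot, vision
from scipy.spatial.transform import Rotation as Ro
def T(s):
    M=np.eye(4); M[:3,:3]=Ro.from_euler('xyz',s['tool_rot']).as_matrix(); M[:3,3]=s['position']; return M
def load(n): return dict(np.load(f'/tmp/{n}.npz'))
def cloud(f,C):
    h,w=f['depth'].shape; fl=h/2/np.tan(np.radians(f['fovy'])/2)
    u,v=np.meshgrid(np.arange(w),np.arange(h)); d=f['depth']
    P=np.stack([(u-f['cx'])/fl*d,(v-f['cy'])/fl*d,d,np.ones_like(d)],-1)@C.T
    P=P[...,:3]; P[d<=0]=np.nan; return P
def rect(P):
    (c,s,a)=cv2.minAreaRect((P[:,:2]*1000).astype(np.float32)); return np.round(c,1),np.round(s,1),round(a,2),len(P)
def grab(n):
    s=bot.observe(); f=vision.grab_frame(n)
    return f,cloud(f,T(s)@f['tool_from_camera'] if n=='wrist' else f['cam_to_world'])
E
python3 - <<'E'
from h import *
boxes={'top':[(190,180,228,228),(365,115,430,220)],'scene':[(215,250,270,300),(295,60,375,170)]}
for n in boxes:
    f=load(n);P=cloud(f,f['cam_to_world']);b,g,r=[f['image'][...,i].astype(int) for i in range(3)]
    x0,y0,x1,y1=boxes[n][0]; m=np.zeros(b.shape,bool); m[y0:y1,x0:x1]=1; mb=m&(r-b>60)&np.isfinite(P[...,2])
    print(n,'brass z hist',np.histogram(P[mb][:,2],bins=[-.01,.005,.015,.025,.035,.055,.07]))
    for lo,hi in((.015,.027),(.056,.07)):
        q=P[mb&(P[...,2]>lo)&(P[...,2]<hi)]
        if len(q)>3: print(lo,rect(q),np.round(np.median(q,0),4))
    x0,y0,x1,y1=boxes[n][1]; m=np.zeros(b.shape,bool); m[y0:y1,x0:x1]=1; m&=np.isfinite(P[...,2])
    print('jig z hist',np.histogram(P[m][:,2],bins=np.arange(-.01,.25,.01)))
    for lo,hi in((.006,.02),(.045,.058),(.066,.078)):
        q=P[m&(P[...,2]>lo)&(P[...,2]<hi)]; print(lo,hi,rect(q),np.round(np.median(q,0),4))
    k=m&(np.maximum(np.maximum(b,g),r)<60)&(P[...,2]>.1); print('knob',k.sum(),np.round(np.median(P[k],0),4), np.argwhere(k).mean(0))
E
```

```text
top brass z hist (array([ 57,  18, 422,  24,  11,  68]), array([-0.01 ,  0.005,  0.015,  0.025,  0.035,  0.055,  0.07 ]))
0.015 (array([492.1, 292.7]), array([44.6, 75.6]), 79.02, 437) [0.4879 0.2911 0.0202]
0.056 (array([492.4, 292.6]), array([19.6, 19.4]), 87.53, 66) [0.4925 0.2925 0.0622]
jig z hist (array([1545, 1567, 1102,  279,  115,  255,  501,  131,  119,   30,   71,
         54,   25,   27,   26,   32,   81,   48,   93,   37,    0,   13,
         85,    5,    0]), array([-0.01,  0.  ,  0.01,  0.02,  0.03,  0.04,  0.05,  0.06,  0.07,
        0.08,  0.09,  0.1 ,  0.11,  0.12,  0.13,  0.14,  0.15,  0.16,
        0.17,  0.18,  0.19,  0.2 ,  0.21,  0.22,  0.23,  0.24]))
0.006 0.02 (array([ 587.2, -189.1]), array([258.8, 145.6]), 5.66, 1385) [ 0.5516 -0.1798  0.0125]
0.045 0.058 (array([ 573.4, -183.4]), array([128.6, 100.4]), 12.24, 679) [ 0.5674 -0.1878  0.0516]
0.066 0.078 (array([ 567.9, -188.9]), array([124.6, 108.4]), 9.28, 172) [ 0.5288 -0.1774  0.0711]
knob 64 [ 0.6517 -0.1606  0.2165] [125.359375 409.65625 ]
scene brass z hist (array([ 29,  83, 513,  45,  73, 105]), array
[... 277 characters left out ...]
36,  281,  428,  139,   98,   34,   58,
         53,   42,   38,   33,   28,   66,   52,   59,   42,   11,   26,
         52,    0,    0]), array([-0.01,  0.  ,  0.01,  0.02,  0.03,  0.04,  0.05,  0.06,  0.07,
        0.08,  0.09,  0.1 ,  0.11,  0.12,  0.13,  0.14,  0.15,  0.16,
        0.17,  0.18,  0.19,  0.2 ,  0.21,  0.22,  0.23,  0.24]))
0.006 0.02 (array([ 564.8, -182.4]), array([160., 116.]), 13.93, 792) [ 0.5325 -0.1492  0.0129]
0.045 0.058 (array([ 574.9, -181.4]), array([131.7,  99.6]), 13.81, 549) [ 0.5666 -0.1871  0.0522]
0.066 0.078 (array([ 572.6, -182.7]), array([126.2, 107.5]), 13.63, 152) [ 0.5325 -0.1618  0.0713]
knob 59 [ 0.6503 -0.1576  0.2135] [ 72.06779661 307.50847458]
```

```bash
python3 - <<'E'
from h import *
Q=[]
for n in('top','scene'):
    f=load(n);Q.append(cloud(f,f['cam_to_world']).reshape(-1,3))
Q=np.vstack(Q);Q=Q[np.isfinite(Q[:,0])]
np.set_printoptions(linewidth=220)
print('y  \\ x:',np.round(np.arange(.05,.95,.075),2))
for y in np.arange(.65,-.95,-.075):
    row=[]
    for x in np.arange(.05,.95,.075):
        q=Q[(abs(Q[:,0]-x)<.0375)&(abs(Q[:,1]-y)<.0375)]
        row.append(f'{np.percentile(q[:,2],99)*100:5.0f}' if len(q)>5 else '    .')
    print(f'{y:5.2f}',*row)
E
python3 -m creep '[[[1,0,0,0,0,0,0.0]]]'
```

```text
y  \ x: [0.05 0.12 0.2  0.27 0.35 0.42 0.5  0.58 0.65 0.72 0.8  0.88]
 0.65   -75   -75     0     1     4     3     2     2    23    22    22    22
 0.58   -75   -75     0     1     3     1     3     2    44    44    40    22
 0.50   -75   -75     0     1     1     0     3     4    22    24    22    22
 0.43   -75   -75     0     2     6     5     6     5    22    23    22    34
 0.35   -75   -75     0     1     2     1     2     0    22    22    22    24
 0.28   -75   -75     0     1     1     2     6     1    22    22    22    22
 0.20   -65   -65     0     1     1     1     1     1    22    22    22    22
 0.13    24     1     0     1     1     1     1     1    22    22    22    22
 0.05    31    33     0     9    13    14     0     0     2     1    12    12
-0.02    26    35     0     7    13    13     0     0     2     0     8    11
-0.10     7     1     0     3     2     0     1     2    18     0     3     5
-0.17     0     0     0     1     1     0     7     6    22     0     3     2
-0.25   -75   -75     0     0     0     1     7     7     2     0     2     0
-0.32   -75   -75   -75   -75     .   -75     .     .     .     .     .     .
-0.40   -75   -75   -75   -75     .     .     .     .     .     .     .     .
-0.47   -75   -75   -75   -75   -75   -75   -75   -75   -75   -75   -74   -75
-0.55   -75   -75    30   -75   -75   -75   -75   -75   -75   -75   -75   -75
-0.62   -75   -75    31    32   -75   -75   -75   -75   -75   -75   -75    12
-0.70   -23    -7    19    28    26    16    16    16    18    17    16    16
-0.77   -24   -10   -16    16    22    16    21    19    18    16   -15     9
-0.85   -24   -12   -62   -62    16    16    19    16    16   -15   -15     5
-0.92   -24    -7    -7    -7    16    16    16    -8   -23   -23   -23     2
clock: 0.22
position: [0.2136, -0.5873, 0.4044]
tool_rot: [-3.141, 0.0, 0.349]
force: [0.5, 0.2, 0.3]
grip_width: 0.0856
finger_force: 0.0
```

```bash
python3 -m creep '[[[1,4.3,-2.8,-0.5,0,0,0],[1,4.3,-2.8,-0.5,0,0,0],[1,4.3,-2.8,-0.5,0,0,0],[1,4.3,-2.8,-0.5,0,0,0],[1,4.3,-2.8,-0.5,0,0,0],[1,4.3,-2.8,-0.5,0,0,0],[1,4.3,-2.8,-0.5,0,0,0],[1,4.3,-2.8,-0.5,0,0,0],[1,4.3,-2.8,-0.5,0,0,0],[1,4.3,-2.8,-0.5,0,0,0],[1,0,0,0,0,0,0],[1,0,0,0,0,0,0]]]'
python3 - <<'E'
from h import *
s=bot.observe();print(np.round(s['qpos'],3))
f,P=grab('wrist'); np.savez('/tmp/w1.npz',P=P,**f); cv2.imwrite('pics/w1.png',f['image']); print(np.round(f['tool_from_camera'],3))
E
```

```text
clock: 1.72
position: [0.5218, -0.1776, 0.4545]
tool_rot: [3.142, 0.001, 0.349]
force: [-0.7, -0.6, -0.4]
grip_width: 0.0854
finger_force: 0.0
[ 0.374  0.358 -0.203  1.729  0.081  1.063 -1.078]
[[ 0.    -0.954 -0.301  0.078]
 [ 1.     0.    -0.001 -0.   ]
 [ 0.001 -0.301  0.954  0.031]
 [ 0.     0.     0.     1.   ]]
```

View pics/w1.png

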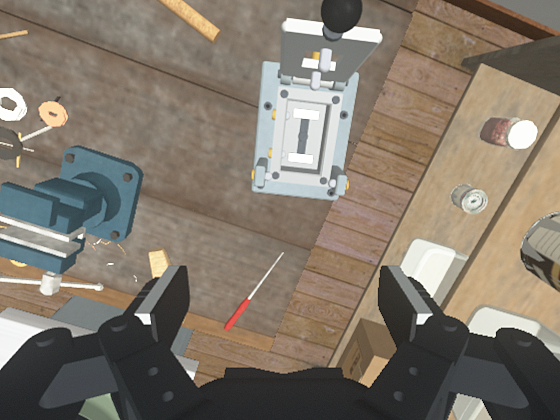

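The wrist view shows the nest at (303,130), white rests at (303,112) and (300,158), and the knob at (341,14). I'll measure these.

```bash
python3 - <<'E'
from h import *
z=np.load('/tmp/w1.npz'); P=z['P']; im=z['image'].astype(int)
v,u=np.mgrid[:420,:560]; Z=P[...,2]
box=(u>245)&(u<365)&(v>55)&(v<205)
block=box&(Z>.046)&(Z<.057)&(v>78)&(u>262)&(u<352)
n,lab,st,ce=cv2.connectedComponentsWithStats(block.astype(np.uint8))
i=1+np.argmax(st[1:,4]); q=P[lab==i]; print('rim block',rect(q),np.median(q[:,2]))
base=box&(Z>.006)&(Z<.018); print('base',rect(P[base]),np.median(P[base][:,2]))
# pocket: hole contour in block
cs,h=cv2.findContours((lab==i).astype(np.uint8),cv2.RETR_CCOMP,cv2.CHAIN_APPROX_NONE)
ho=[c for c,hh in zip(cs,h[0]) if hh[3]>=0]; c=max(ho,key=cv2.contourArea)[:,0]
print('pocket',rect(P[c[:,1],c[:,0]]))
w=box&(im.min(-1)>225)&(v>95)&(v<180); 
for sl in (w&(v<135),w&(v>=135)): print('white',sl.sum(),np.round(np.nanmedian(P[sl],0),4),np.round(np.nanpercentile(P[sl][:,2],[10,90]),4))
k=(im.max(-1)<45)&(u>310)&(u<372)&(v<40)&(Z>.1); print('knob',k.sum(),np.round(np.median(P[k],0),4),np.ptp(P[k],axis=0))
pl=(im[...,2]-im[...,0]>60)&(u>262)&(u<290)&(v>100)&(v<165);print('plungers',np.argwhere(pl).mean(0))
l=(u>280)&(u<380)&(v>25)&(v<70)&(Z>.07)&(Z<.2); a=P[l]; 
R=np.radians(13.9); d=(a[:,0]-.5648)*np.cos(R)+(a[:,1]+.1824)*np.sin(R)
for lo in np.arange(.07,.2,.02):
    m=(a[:,2]>lo)&(a[:,2]<lo+.02)
    if m.sum()>5: print(round(lo+.01,2),np.round(np.median(d[m]),4))
E
```

```text
rim block (array([ 567.8, -185.5]), array([104.1,  70. ]), 13.58, 3043) 0.05130173279292921
base (array([ 567.7, -185.5]), array([160.1, 116.1]), 13.56, 5339) 0.011658639093746204
pocket (array([ 568.4, -185.2]), array([80.5, 47.8]), 13.7, 220)
white 1373 [ 0.5943 -0.1865  0.0263] [0.0168 0.052 ]
white 796 [ 0.5505 -0.2015  0.0261] [0.0168 0.0521]
knob 47 [ 0.6479 -0.1623  0.2095] [0.01708317 0.02188225 0.03283713]
plungers [131.36363636 271.92727273]
0.08 0.0682
0.1 0.0716
0.12 0.0734
0.14 0.0769
0.16 0.0799
0.18 0.0842
```

```bash
python3 -m creep '[[[1,1.67,-5.66,1.2,0,0,0],[1,1.67,-5.66,1.2,0,0,0],[1,1.67,-5.66,1.2,0,0,0],[1,1.67,-5.66,1.2,0,0,0],[1,1.67,-5.66,1.2,0,0,0],[1,1.67,-5.66,2,0,0,0],[1,1.67,-5.66,2,0,0,0],[1,1.67,-5.66,2,0,0,0],[1,0,0,0,0,0,-0.172],[1,0,0,0,0,0,-0.172],[1,0,0,0,0,0,-0.172],[1,0,0,0,0,0,-0.172]]]'; python3 -m creep '[[[1,0,0,0,0,0,-0.172],[1,0,0,0,0,0,-0.172],[1,0,0,0,0,0,0],[1,0,0,0,0,0,0]]]'
cat > cast.py <<'E'
from h import *
f,P=grab('wrist'); np.savez('/tmp/w2.npz',P=P,**f); im=f['image'].astype(int); Z=P[...,2]
s=bot.observe();M=T(s)
br=(im[...,2]-im[...,0]>60)&(np.hypot(P[...,0]-.493,P[...,1]-.2935)<.05)
for lo,hi in((.015,.0235),(.057,.068)):
    q=P[br&(Z>lo)&(Z<hi)]; print(rect(q),np.round(np.median(q,0),4))
    c=np.array([*(np.array(rect(q)[0])/1000),0,1]);print(' in tool',np.round(np.linalg.inv(M)@c,4))
print(np.round(s['position'],4),s['tool_rot'],np.round(s['qpos'],2))
E
python3 cast.py
```

```text
clock: 3.28
position: [0.4934, 0.2926, 0.3346]
tool_rot: [3.141, 0.001, 1.041]
force: [-0.5, -0.3, -0.6]
grip_width: 0.0854
finger_force: 0.0
clock: 3.78
position: [0.4931, 0.2932, 0.3347]
tool_rot: [3.142, 0.0, 1.376]
force: [-0.6, -0.2, -1.2]
grip_width: 0.0855
finger_force: 0.0
(array([495.6, 294.9]), array([44.1, 76.1]), 78.84, 3154) [0.4983 0.299  0.0194]
 in tool [0.002  0.0022 0.3347 1.    ]
(array([495.3, 294.5]), array([20.4, 19.8]), 79.23, 636) [0.4955 0.2956 0.0612]
 in tool [0.0015 0.002  0.3347 1.    ]
[0.493  0.2935 0.3347] [3.14148361e+00 2.20194355e-04 1.37669574e+00] [-0.23  0.58 -0.58  1.78  0.39  0.9  -1.18]
```

```bash
python3 -m creep '[[[1,0.17,0.2,3.5,0,0,0],[1,0,0,3.5,0,0,0],[1,0,0,3,0,0,0],[1,0,0,2,0,0,0],[1,0,0,1.2,0,0,0],[1,0,0,0,0,0,0],[1,0,0,0,0,0,0],[-1,0,0,0,0,0,0],[-1,0,0,0,0,0,0],[-1,0,0,0,0,0,0],[-1,0,0,0,0,0,0],[-1,0,0,0,0,0,0]]]' 60; python3 -m creep '[[[-1,0,0,0,0,0,0],[-1,0,0,0,0,0,0]]]'
```

```text
clock: 5.32
position: [0.4952, 0.2952, 0.2029]
tool_rot: [3.141, -0.0, 1.381]
force: [-1.1, -1.9, 4.7]
grip_width: 0.0191
finger_force: 58.9
clock: 5.58
position: [0.4952, 0.2952, 0.2029]
tool_rot: [3.141, -0.0, 1.381]
force: [-1.5, -1.8, 4.9]
grip_width: 0.0195
finger_force: 59.0
```

```bash
python3 -m creep '[[[-1,0,0,-3,0,0,0],[-1,0,0,-5,0,0,0],[-1,0,0,-5,0,0,0],[-1,0,0,-4,0,0,0],[-1,-5.87,1.8,0,0,0,0],[-1,-5.87,1.8,0,0,0,0],[-1,-5.87,1.8,0,0,0,0],[-1,-5.87,1.8,0,0,0,0],[-1,-5.87,1.8,0,0,0,0],[-1,-5.87,1.8,0,0,0,0],[-1,-5.87,1.8,0,0,0,0],[-1,-5.87,1.8,0,0,0,0]]]'; python3 -m creep '[[[-1,-5.87,1.8,0,0,0,0],[-1,0,0,0,0,0,-0.1425],[-1,0,0,0,0,0,-0.1425],[-1,0,0,0,0,0,-0.1425],[-1,0,0,0,0,0,0],[-1,0,0,0,0,0,0]]]'
cat > nest.py <<'E'
from h import *
import sys
f,P=grab('wrist'); np.savez('/tmp/w3.npz',P=P,**f); cv2.imwrite(sys.argv[1],f['image']); Z=P[...,2]
s=bot.observe();M=T(s); near=np.hypot(P[...,0]-.568,P[...,1]+.1854)
for nm,m,hi in(('rim',(Z>.046)&(Z<.057),.064),('base',(Z>.006)&(Z<.018),.105)):
    m=(m&(near<hi)).astype(np.uint8); n,lab,st,_=cv2.connectedComponentsWithStats(m)
    q=P[lab==1+np.argmax(st[1:,4])]; r=rect(q); print(nm,r,np.median(q[:,2]))
    print(' in tool',np.round((np.linalg.inv(M)@np.array([*(np.array(r[0])/1000),0,1])),4))
    if nm=='rim':
        cs,h=cv2.findContours((lab==1+np.argmax(st[1:,4])).astype(np.uint8),cv2.RETR_CCOMP,cv2.CHAIN_APPROX_NONE)
        ho=[c for c,hh in zip(cs,h[0]) if hh[3]>=0]
        if ho: c=max(ho,key=cv2.contourArea)[:,0]; print('pocket',rect(P[c[:,1],c[:,0]]))
im=f['image'].astype(int)
br=(im[...,2]-im[...,0]>60); G=(np.linalg.inv(M)@np.append(P.reshape(-1,3),np.ones((P[...,0].size,1)),1).T).T.reshape(*Z.shape,4)
b=br&(np.abs(G[...,0])<.04)&(np.abs(G[...,1])<.05)&(G[...,2]>.13)&(G[...,2]<.21)
for lo,hi in((.135,.148),(.178,.19)):
    q=G[b&(G[...,2]>lo)&(G[...,2]<hi)]
    if len(q)>9: print('cast in tool',rect(q),np.round(np.median(q[:,2]),4))
print(np.round(s['position'],4),np.round(s['tool_rot'],4),np.round(s['force'],1),s['grip_width'])
E
python3 nest.py pics/w3.png
```

```text
clock: 7.08
position: [0.5476, -0.1952, 0.3725]
tool_rot: [-3.141, -0.0, 1.381]
force: [0.9, 0.2, -2.9]
grip_width: 0.0191
finger_force: 59.5
clock: 7.82
position: [0.5543, -0.2542, 0.3725]
tool_rot: [-3.141, -0.0, 1.805]
force: [0.3, -0.9, -2.9]
grip_width: 0.019
finger_force: 59.7
rim (array([ 567.4, -185.1]), array([104.3,  70. ]), 13.67, 5324) 0.05141126732071988
 in tool [0.0641 0.0288 0.3725 1.    ]
pocket (array([ 567.1, -185.2]), array([79.3, 47.1]), 14.0, 288)
base (array([ 502.1, -200.5]), array([ 26.8, 113.7]), 12.64, 2781) 0.01134903418929245
 in tool [ 0.0643 -0.0383  0.3726  1.    ]
cast in tool (array([-1. ,  7.8]), array([20.8, 32.7]), 0.19, 2400) 0.1418
cast in tool (array([-0.7,  1.1]), array([76.4, 44.4]), 89.79, 6721) 0.1836
[ 0.5544 -0.2541  0.3725] [-3.1414e+00 -2.0000e-04  1.8055e+00] [ 0.6 -0.7 -3.1] 0.01921053363716999
```

View pics/w3.png

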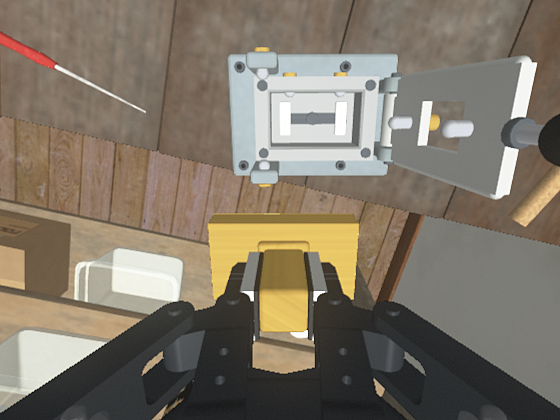

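```bash
python3 -m creep '[[[-1,3.2,1.4,0,0,0,-0.005],[-1,3.23,1.37,0,0,0,0],[-1,0,0,3,0,0,0],[-1,0,0,3,0,0,0],[-1,0,0,3,0,0,0],[-1,0,0,1.7,0,0,0],[-1,0,0,0,0,0,0],[-1,0,0,0,0,0,0]]]'; python3 nest.py pics/w4.png
```

```text
clock: 8.88
position: [0.5664, -0.1851, 0.2667]
tool_rot: [3.14, 0.001, 1.813]
force: [0.5, 0.1, -2.3]
grip_width: 0.0192
finger_force: 59.5
rim (array([ 567.2, -185.1]), array([104.4,  70.4]), 13.65, 5713) 0.051456157564037514
 in tool [1.000e-04 4.000e-04 2.668e-01 1.000e+00]
pocket (array([ 519.9, -190.3]), array([0.9, 1.6]), 23.64, 4)
base (array([ 567.1, -184.3]), array([160.4, 114.6]), 13.74, 9261) 0.011341104427743082
 in tool [9.000e-04 5.000e-04 2.668e-01 1.000e+00]
cast in tool (array([-0.8,  8.1]), array([33. , 21.1]), 89.84, 2395) 0.1418
cast in tool (array([-0.7,  1.1]), array([44.5, 76.1]), 0.17, 6692) 0.1836
[ 0.5664 -0.1852  0.2668] [3.1403e+00 8.0000e-04 1.8129e+00] [ 0.8 -0.4 -3.4] 0.019343332441399047
```

View pics/w4.png

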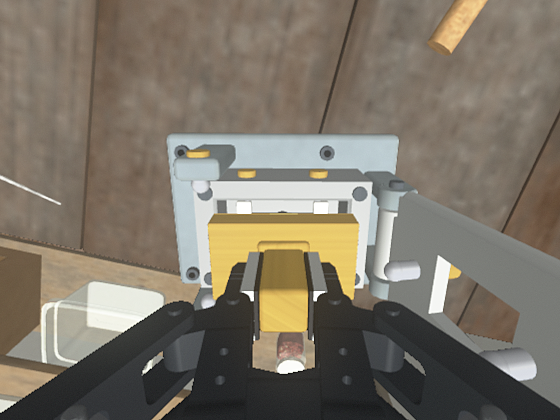

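```bash
python3 -m creep '[[[-1,0,-0.07,0.5,0,0,0],[-1,0,0,0.4,0,0,0],[-1,0,0,0.3,0,0,0],[-1,0,0,0.2,0,0,0],[-1,0,0,0,0,0,0]]]'; python3 -m creep '[[[-1,0,0,0.2,0,0,0],[-1,0,0,0.2,0,0,0],[-1,0,0,0,0,0,0]]]'
```

```text
clock: 9.55
position: [0.5653, -0.1853, 0.2515]
tool_rot: [-3.141, -0.0, 1.813]
force: [0.8, 0.1, -3.1]
grip_width: 0.0192
finger_force: 59.6
clock: 9.93
position: [0.5653, -0.1853, 0.2475]
tool_rot: [-3.141, -0.0, 1.813]
force: [-0.3, -0.9, -2.2]
grip_width: 0.0195
finger_force: 59.6
```

```bash
python3 -m creep '[[[-1,0,0,0.2,0,0,0],[-1,0,0,0.2,0,0,0],[-1,0,0,0,0,0,0]]]'; python3 -m creep '[[[-1,0,0,0.2,0,0,0],[-1,0,0,0.1,0,0,0],[-1,0,0,0,0,0,0]]]';python3 -m creep '[[[-1,0,0,0.1,0,0,0],[-1,0,0,0.1,0,0,0],[-1,0,0,0,0,0,0]]]'
```

```text
clock: 10.3
position: [0.5653, -0.1853, 0.2435]
tool_rot: [-3.141, -0.0, 1.813]
force: [-0.2, 0.7, -3.8]
grip_width: 0.0192
finger_force: 59.7
clock: 10.68
position: [0.5655, -0.1854, 0.241]
tool_rot: [3.141, 0.0, 1.813]
force: [-1.5, -0.5, 3.3]
grip_width: 0.0194
finger_force: 60.4
clock: 11.05
position: [0.5656, -0.1854, 0.239]
tool_rot: [3.141, 0.0, 1.813]
force: [-0.2, -0.8, 3.5]
grip_width: 0.019
finger_force: 60.5
```

```bash
for i in 1; do python3 -m creep '[[[-1,0,0,0.1,0,0,0],[-1,0,0,0.1,0,0,0],[-1,0,0,0,0,0,0]]]';python3 -m creep '[[[-1,0,0,0.1,0,0,0],[-1,0,0,0.05,0,0,0],[-1,0,0,0,0,0,0]]]'; done
```

```text
clock: 11.42
position: [0.5655, -0.1854, 0.2368]
tool_rot: [3.141, 0.0, 1.813]
force: [1.3, -1.4, 1.5]
grip_width: 0.0189
finger_force: 60.4
clock: 11.8
position: [0.5653, -0.1854, 0.235]
tool_rot: [-3.141, -0.0, 1.813]
force: [1.7, -2.4, -1.2]
grip_width: 0.0191
finger_force: 60.2
```

```bash
python3 -m creep '[[[-1,0,0,0.1,0,0,0],[-1,0,0,0,0,0,0]]]';python3 -m creep '[[[-1,0,0,0.1,0,0,0],[-1,0,0,0,0,0,0]]]';python3 -m creep '[[[-1,0,0,0.05,0,0,0],[-1,0,0,0.05,0,0,0],[-1,0,0,0,0,0,0]]]'
```

```text
clock: 12.05
position: [0.5652, -0.1854, 0.234]
tool_rot: [-3.141, -0.0, 1.813]
force: [0.5, -2.3, -2.0]
grip_width: 0.0192
finger_force: 60.1
clock: 12.3
position: [0.5652, -0.1854, 0.233]
tool_rot: [-3.141, -0.0, 1.813]
force: [-0.7, -2.9, -1.8]
grip_width: 0.0192
finger_force: 60.2
clock: 12.68
position: [0.5653, -0.1854, 0.2321]
tool_rot: [-3.141, 0.0, 1.813]
force: [-0.9, -4.3, 0.8]
grip_width: 0.0192
finger_force: 60.2
```

```bash
python3 -m creep '[[[-1,0,0,0.1,0,0,0],[-1,0,0,0,0,0,0]]]';python3 -m creep '[[[-1,0,0,0.05,0,0,0],[-1,0,0,0,0,0,0]]]';python3 -m creep '[[[-1,0,0,0.05,0,0,0],[-1,0,0,0,0,0,0]]]'
```

```text
clock: 12.92
position: [0.5654, -0.1854, 0.2311]
tool_rot: [3.142, 0.0, 1.813]
force: [-0.8, -3.5, -1.7]
grip_width: 0.0188
finger_force: 60.0
clock: 13.18
position: [0.5654, -0.1854, 0.2307]
tool_rot: [3.142, 0.0, 1.813]
force: [0.3, -3.8, -0.4]
grip_width: 0.0183
finger_force: 60.4
clock: 13.42
position: [0.5654, -0.1853, 0.2301]
tool_rot: [-3.142, 0.0, 1.813]
force: [-0.2, -5.1, -1.9]
grip_width: 0.019
finger_force: 60.5
```

```bash
python3 -m creep '[[[-1,0,0,0.05,0,0,0],[-1,0,0,0,0,0,0]]]';python3 -m creep '[[[-1,0,0,0.05,0,0,0],[-1,0,0,0,0,0,0]]]';python3 -m creep '[[[-1,0,0,0.05,0,0,0],[-1,0,0,0,0,0,0]]]'
```

```text
clock: 13.68
position: [0.5653, -0.1853, 0.2297]
tool_rot: [-3.142, 0.0, 1.813]
force: [-1.3, -4.5, 1.2]
grip_width: 0.0193
finger_force: 60.6
clock: 13.92
position: [0.5653, -0.1854, 0.2295]
tool_rot: [3.142, 0.0, 1.813]
force: [-2.8, -5.5, 6.8]
grip_width: 0.0192
finger_force: 61.4
clock: 14.18
position: [0.5653, -0.1853, 0.2293]
tool_rot: [-3.142, 0.0, 1.813]
force: [-4.2, -4.6, 12.5]
grip_width: 0.0195
finger_force: 62.1
```

```bash
python3 -m creep '[[[-1,0,0,0.03,0,0,0],[-1,0,0,0,0,0,0],[-1,0,0,0,0,0,0],[-1,0,0,0,0,0,0]]]'
```

```text
clock: 14.68
position: [0.5654, -0.1853, 0.2292]
tool_rot: [3.142, 0.001, 1.813]
force: [-6.3, -3.3, 16.3]
grip_width: 0.0191
finger_force: 62.8
```

```bash
python3 -m creep '[[[0.0,0,0,0,0,0,0],[0.0,0,0,0,0,0,0],[0.0,0,0,0,0,0,0],[0.0,0,0,0,0,0,0],[0.0,0,0,-2,0,0,0],[0.0,0,0,-4,0,0,0],[0.0,0,0,-5,0,0,0],[0.0,0,0,-5,0,0,0],[0.0,-5,0,-2,0,0,0],[0,0,0,0,0,0,0],[0,0,0,0,0,0,0]]]'
cat > look.py <<'E'
from h import *
import sys
f,P=grab('wrist'); np.savez('/tmp/w5.npz',P=P,**f); cv2.imwrite(sys.argv[1],f['image']); Z=P[...,2]; im=f['image'].astype(int)
s=bot.observe(); print(np.round(s['position'],4),np.round(s['tool_rot'],4),s['grip_width'],np.round(s['qpos'],2),np.round(s['force'],1))
near=np.hypot(P[...,0]-.567,P[...,1]+.185); br=(im[...,2]-im[...,0]>60)&(near<.04)
print('brass z',np.histogram(Z[br],bins=np.arange(.03,.11,.004)))
for lo,hi in((.038,.0495),(.08,.095)):
    q=P[br&(Z>lo)&(Z<hi)]
    if len(q)>9: print('cast',rect(q),np.median(q[:,2]))
m=(Z>.048)&(Z<.056)&(near<.064)&~br; print('rim',rect(P[m]),np.median(P[m][:,2]))
k=(im.max(-1)<50)&(np.hypot(P[...,0]-.65,P[...,1]+.162)<.03)&(Z>.17)&(Z<.235)
if k.sum()>5: 
    q=P[k]; fit=np.linalg.lstsq(np.c_[2*q,np.ones(len(q))],(q**2).sum(1),rcond=None)[0]; print('knob',k.sum(),np.median(q,0),q.max(0),q.min(0),'sphere',np.round(fit[:3],4),np.sqrt(fit[3]+fit[:3]@fit[:3]))
E
python3 look.py pics/w5.png
```

```text
clock: 16.05
position: [0.5773, -0.2334, 0.4093]
tool_rot: [3.141, -0.0, 1.814]
force: [0.9, 0.2, -0.2]
grip_width: 0.0427
finger_force: 0.0
[ 0.5773 -0.233   0.409 ] [ 3.1411e+00 -3.0000e-04  1.8142e+00] 0.042669842415665425 [ 0.71  0.58 -0.64  1.58  0.37  1.11  0.22] [ 0.3  0.4 -0.8]
brass z (array([   0,    0,    3,  614, 2059,  103,   12,    0,   15,    5,    2,
         18,    1,   20,  511,    3,    0,    0,    0]), array([0.03 , 0.034, 0.038, 0.042, 0.046, 0.05 , 0.054, 0.058, 0.062,
       0.066, 0.07 , 0.074, 0.078, 0.082, 0.086, 0.09 , 0.094, 0.098,
       0.102, 0.106]))
cast (array([ 565. , -178.9]), array([76.1, 58.9]), 12.98, 2632) 0.04660954995393718
cast (array([ 567.2, -186.9]), array([19.5, 20.1]), 13.79, 534) 0.08829022448826185
rim (array([ 567.3, -180.9]), array([111.3,  97.8]), 18.58, 4011) 0.05138657314522871
knob 207 [ 0.65030481 -0.15600882  0.21128637] [ 0.66278832 -0.15276133  0.21721379] [ 0.6432082  -0.17523972  0.20331152] sphere [ 0.6551 -0.1641  0.2078] 0.011643443784581167
```

View pics/w5.png

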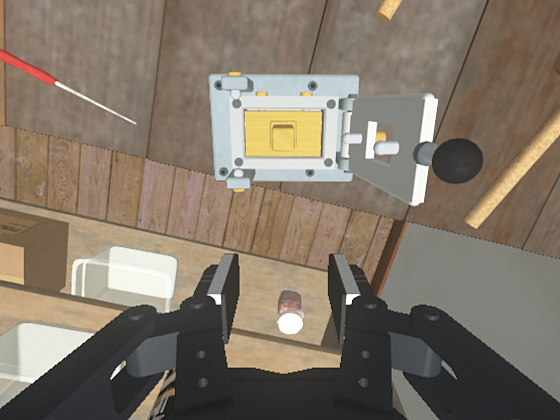

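The casting sits level in the nest (post top at 0.088 m, at pixel (284,134)), and the leaf is still open with its knob at (457,160). The knob radius and hinge distance check out (11.6 mm, 152 mm).

```bash
python3 -m creep '[[[1,0,0,-1,0,0,0.1752],[1,0,0,0,0,0,0.1752],[1,0,0,0,0,0,0.1752],[1,0,0,0,0,0,0.1752],[1,0,0,0,0,0,0.1752],[1,0,0,0,0,0,0.1752],[1,0,0,0,0,0,0.1752],[1,0,0,0,0,0,0.1752],[1,0,0,0,0,0,0.1752],[1,0,0,0,0,0,0],[1,0,0,0,0,0,0]]]'
python3 - <<'E'
from h import *
s=bot.observe(); k=np.array([.6551,-.1641,.2078,1]); print(np.round(s['position'],4),np.round(s['tool_rot'],4),np.round(s['qpos'],2)); print('knob in tool',np.round(np.linalg.inv(T(s))@k,4))
z=np.load('/tmp/w5.npz');P=z['P'];im=z['image'].astype(int)
h=np.array([.6294,-.17,.058]);a=np.radians(13.67);X=np.array([np.cos(a),np.sin(a),0]);Y=np.array([-np.sin(a),np.cos(a),0])
r=P-h; l=r@X; w=r@Y; t=l*np.sin(.1745)+r[...,2]*np.cos(.1745); n=l*np.cos(.1745)-r[...,2]*np.sin(.1745)
m=(abs(n)<.03)&(im.min(-1)>70)
for lo in np.arange(.06,.15,.006):
    q=w[m&(t>lo)&(t<lo+.006)]
    if len(q)>5: print(round(lo,3),len(q),np.round(q.min(),3),np.round(q.max(),3))
E
```

```text
clock: 17.48
position: [0.5774, -0.2333, 0.4184]
tool_rot: [-3.141, 0.0, 0.242]
force: [0.4, 0.0, -0.4]
grip_width: 0.0855
finger_force: 0.0
[ 0.5774 -0.2333  0.4184] [-3.1413  0.      0.2415] [ 0.48  0.52 -0.28  1.58  0.15  1.07 -1.17]
knob in tool [ 0.092  -0.0485  0.2106  1.    ]
0.06 191 -0.034 0.034
0.066 196 -0.034 0.035
0.072 205 -0.033 0.035
0.078 228 -0.034 0.035
0.084 246 -0.034 0.035
0.09 421 -0.035 0.034
0.096 731 -0.034 0.035
0.102 508 -0.034 0.035
0.108 555 -0.035 0.035
0.114 581 -0.035 0.034
0.12 1303 -0.034 0.034
0.126 282 -0.007 0.007
0.132 75 -0.004 0.004
```

```bash
python3 -m creep '[[[1,4.6,-2.42,0,0,0,0],[1,4.6,-2.43,0,0,0,0],[1,0,0,0,0,0,0],[1,0,0,3,0,0,0],[1,0,0,2.36,0,0,0],[1,0,0,0,0,0,0],[-1,0,0,0,0,0,0],[-1,0,0,0,0,0,0],[-1,0,0,0,0,0,0],[-1,0,0,0,0,0,0],[-1,0,0,0,0,0,0],[-1,0,0,0,0,0,0]]]' 40
```

```text
clock: 18.98
position: [0.6556, -0.1648, 0.3655]
tool_rot: [-3.142, -0.001, 0.237]
force: [-1.3, 1.9, 5.5]
grip_width: 0.0214
finger_force: 38.9
```

```bash
python3 -m creep '[[[-0.1,0,0,0,0,0,0],[-0.1,0,0,0,0,0,0],[-0.1,0,0,0.4,0,0,0],[-1,0,0,0,0,0,0],[-1,0,0,0,0,0,0],[-1,0,0,0,0,0,0],[-1,0,0,0,0,0,0]]]' 40; python3 - <<'E'
from h import *
f,P=grab('wrist'); cv2.imwrite('pics/w6.png',f['image'])
E
```

```text
clock: 19.85
position: [0.6553, -0.165, 0.3605]
tool_rot: [-3.141, 0.001, 0.237]
force: [-0.8, 2.8, -5.7]
grip_width: 0.0215
finger_force: 39.3
```

View pics/w6.png

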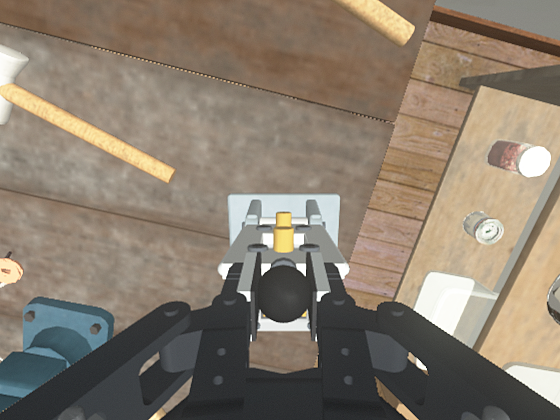

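The ball (283,290) sits centred between the pads with the rod straight behind it. I'll swing the leaf along its arc.

```bash
python3 -m creep '[[[-1,-2.19,0,-0.22,0,0,0],[-1,-2.2,0,0.1,0,0,0],[-1,-2.16,0,0.41,0,0,0],[-1,-2.08,0,0.72,0,0,0],[-1,-1.95,0,1.01,0,0,0],[-1,0,0,0,0,0,0]]]'
```

```text
clock: 20.65
position: [0.5514, -0.1901, 0.3407]
tool_rot: [-3.141, 0.001, 0.236]
force: [-6.8, 5.5, 6.7]
grip_width: 0.0215
finger_force: 41.5
```

```bash
python3 -m creep '[[[-1,-1.79,0,1.29,0,0,0],[-1,-1.58,0,1.53,0,0,0],[-1,-1.35,0,1.74,0,0,0],[-1,0,0,0,0,0,0]]]'; python3 -m creep '[[[-1,-1.08,0,1.92,0,0,0],[-1,-0.79,0,2.06,0,0,0],[-1,0,0,0,0,0,0]]]'
```

```text
clock: 21.15
position: [0.506, -0.2012, 0.2946]
tool_rot: [-3.141, 0.002, 0.236]
force: [-7.3, 3.9, 2.8]
grip_width: 0.0215
finger_force: 42.6
clock: 21.52
position: [0.4889, -0.2052, 0.2549]
tool_rot: [-3.141, 0.0, 0.237]
force: [-0.7, 4.7, -1.8]
grip_width: 0.0217
finger_force: 42.8
```

```bash
python3 -m creep '[[[-1,-0.26,0,1.07,0,0,0],[-1,-0.23,0,1.08,0,0,0],[-1,0,0,0,0,0,0]]]' 60; python3 -m creep '[[[-1,-0.07,0,0.6,0,0,0],[-1,-0.06,0,0.6,0,0,0],[-1,0,0,0,0,0,0]]]'; python3 -m creep '[[[-1,-0.02,0,0.5,0,0,0],[-1,-0.02,0,0.5,0,0,0],[-1,0,0,0,0,0,0]]]'
```

```text
clock: 21.9
position: [0.4853, -0.206, 0.2343]
tool_rot: [3.141, -0.003, 0.237]
force: [4.7, 6.4, -1.3]
grip_width: 0.0211
finger_force: 58.6
clock: 22.28
position: [0.4845, -0.2061, 0.2228]
tool_rot: [3.141, -0.004, 0.238]
force: [5.4, 7.5, -0.9]
grip_width: 0.0208
finger_force: 58.8
clock: 22.65
position: [0.4839, -0.2063, 0.2126]
tool_rot: [3.141, -0.003, 0.238]
force: [4.7, 5.9, -3.9]
grip_width: 0.0215
finger_force: 59.3
```

```bash
python3 -m creep '[[[-1,0,0,0.15,0,0,0],[-1,0,0,0,0,0,0]]]'; python3 -m creep '[[[-1,0,0,0.15,0,0,0],[-1,0,0,0.1,0,0,0],[-1,0,0,0,0,0,0]]]'
```

```text
clock: 22.9
position: [0.4839, -0.2063, 0.2114]
tool_rot: [3.141, -0.003, 0.238]
force: [4.2, 6.9, -0.5]
grip_width: 0.0209
finger_force: 59.6
clock: 23.28
position: [0.4838, -0.2063, 0.2089]
tool_rot: [3.141, -0.003, 0.238]
force: [2.9, 7.4, -0.3]
grip_width: 0.0217
finger_force: 59.6
```

```bash
cat > leaf.py <<'E'
from h import *
import sys
a=np.radians(13.67);X=np.array([np.cos(a),np.sin(a),0]);Y=np.array([-np.sin(a),np.cos(a),0]);o=np.array([.5672,-.1851,0])
for n in('wrist','top','scene'):
    f,P=grab(n); im=f['image'].astype(int); l=(P-o)@X; w=(P-o)@Y; Z=P[...,2]
    br=(im[...,2]-im[...,0]>60)
    m=(l>-.058)&(l<.045)&(abs(w)<.033)&(abs(w)>.02)&(Z>.03)&(Z<.12)&~br
    if m.sum()>50:
        A=np.c_[l[m],np.ones(m.sum())]; z=Z[m]; k=np.ones(len(z),bool)
        for _ in range(4):
            c=np.linalg.lstsq(A[k],z[k],rcond=None)[0]; k=abs(z-A@c)<.004
        print(n,m.sum(),k.sum(),'slope',-c[0],'z at centre',c[1])
    p=(abs(l)<.012)&(abs(w)<.012)&(Z>.07)&(Z<.12)
    if p.sum()>20: print('   post top',np.percentile(Z[p],[50,95]),p.sum())
    if n=='wrist': cv2.imwrite(sys.argv[1],im)
s=bot.observe();print(s['position'],s['force'])
E
python3 leaf.py pics/w7.png
```

```text
wrist 18143 18139 slope 0.018725318297554666 z at centre 0.06271411698617821
   post top [0.08821813 0.08936934] 6153
top 420 379 slope 0.012877126387154344 z at centre 0.06296531441549977
   post top [0.08727975 0.09096718] 78
scene 330 133 slope 0.13509590226624293 z at centre 0.05927474931064395
   post top [0.08589023 0.09092261] 81
[ 0.48382958 -0.20632486  0.2088881 ] [ 3.0947482   7.37105131 -0.18848954][ WARN:0@1.433] global loadsave.cpp:1063 imwrite_ Unsupported depth image for selected encoder is fallbacked to CV_8U.
```

View pics/w7.png

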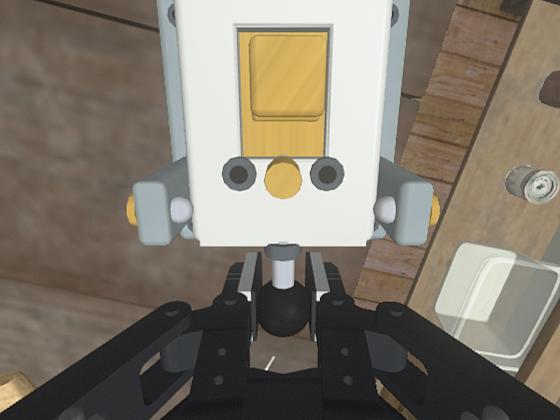

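The leaf lies flat over the casting, with the post at (288,75) through the window and the catch balls at (180,208) and (386,208). The slope reads about 0.019 rad, so I'll push on to the stop.

```bash
python3 -m creep '[[[-1,0,0,0.1,0,0,0],[-1,0,0,0.1,0,0,0],[-1,0,0,0,0,0,0]]]'; python3 -m creep '[[[-1,0,0,0.1,0,0,0],[-1,0,0,0.1,0,0,0],[-1,0,0,0,0,0,0]]]'; python3 leaf.py pics/w8.png 2>/dev/null
```

```text
clock: 23.8
position: [0.4836, -0.2064, 0.2068]
tool_rot: [3.141, -0.003, 0.238]
force: [2.6, 6.4, -0.3]
grip_width: 0.021
finger_force: 59.7
clock: 24.18
position: [0.4837, -0.2064, 0.2055]
tool_rot: [3.14, -0.003, 0.238]
force: [-2.5, 8.4, 18.2]
grip_width: 0.0214
finger_force: 61.1
wrist 18620 18449 slope -0.0016137157712032848 z at centre 0.06144479401715052
   post top [0.0882502  0.08938416] 6650
top 422 380 slope -0.007235784224057014 z at centre 0.06146574222397137
   post top [0.08772445 0.09120748] 80
scene 334 127 slope 0.13378604689302648 z at centre 0.05799837537338647
   post top [0.0852176  0.09146346] 76
[ 0.48365579 -0.20637668  0.20548716] [-3.6741305   9.06546139 16.81065979]
```

Firm stop at 17–18 N with the slope at zero. Releasing and backing off.

```bash
python3 -m creep '[[[-1,0,0,0,0,0,0],[-1,0,0,-0.1,0,0,0],[0.2,0,0,0,0,0,0],[0.2,0,0,0,0,0,0],[0.2,0,0,0,0,0,0],[0.2,0,0,0,0,0,0],[0.2,0,0,-3,0,0,0],[0.2,0,0,-5,0,0,0],[0.2,0,0,-5,0,0,0],[0.2,0,0,0,0,0,0],[0.2,0,0,0,0,0,0]]]'; python3 leaf.py pics/w9.png 2>/dev/null
```

```text
clock: 25.7
position: [0.4819, -0.207, 0.3345]
tool_rot: [3.142, 0.0, 0.236]
force: [-0.4, 0.1, -1.1]
grip_width: 0.0512
finger_force: 0.0
wrist 5692 5661 slope 0.00036739357046792164 z at centre 0.06162071970469317
   post top [0.08808524 0.08932453] 1072
top 450 413 slope 0.003148174697324109 z at centre 0.06197630772907247
   post top [0.08789426 0.09161124] 78
scene 336 180 slope 0.085669533059188 z at centre 0.06022670292631765
   post top [0.08545344 0.09116978] 82
[ 0.48189825 -0.20683431  0.33371113] [ 0.35649734 -0.41262664  0.25210136]
```

The leaf is shut (0.000 rad), the post top is unchanged at 0.088 m, and the gripper is clear.

```bash
python3 -c "
from workcell import bot
print(bot.job_done())"
```

```text
the job is handed in; nothing more can be done
None
```

The casting is pressed home on its rests at about 19 N, the leaf is shut and held by its catches, the gripper is clear of everything, and the job is handed in at about 26 s; no verdict came back.

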